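# Load the label dispenser and hold its tensioner open

### The arm

A 6-joint arm with a two-finger parallel gripper is mounted at the origin on a cart in front of the work surface, level with it; the furniture and walls round the work are solid. World frame = base frame: x ahead of the robot, y to its left, z up, the work surface at z = 0. Lengths are in m, angles in rad, forces in N, time in s.
With the tool pointing down it reaches from about 0.375 to 0.825 m from the base axis. Payload 5.5 kg.
Tool frame: the origin (TCP) lies midway between the tips of the shut fingers; the grasp point (between the pads) lies 19 mm behind it; z points along the fingers, y is the direction in which the jaws open and shut (so a half turn about z gives the same grasp; the last joint's range is limited). The gripper opens to 85 mm and grips with 20 to 120 N. Pads are 22 mm wide; open, the fingers measure 114 mm over their backs; the gripper's body (76 mm by 85 mm) begins 54 mm behind the grasp point. The pads swing forward as they close: fully open they stand 13 mm farther back than shut.
Start: joints at [-1.169, 0.314, -0.047, 1.21, 0, 1.571], TCP at [0.235, -0.552, 0.231] pointing down, gripper open.
Joint ranges: [-2.67, 2.67], [-0.69, 1.73], [-1.03, 1.25], [-2.08, 2.16], [-1.42, 1.45], [-3.14, 3.14]. Speed limits (rad/s): [2.39, 2.39, 3.01, 3.14, 3.14, 3.14].

### API

Orientations are given as a unit quaternion [w, x, y, z].
In Python, from plant import arm, optics gives the robot as it stands.
- The arm moves only by the tool step_arm, never from a script. Its argument "motion" is a list that holds one entry, the list of rows, each a list of 5 numbers: the closure, from -1 (fully open) to 1 (shut), then the shift along the world's x, y, z in m, then the turn about the world's z in degrees. In form: [[[claw, dx, dy, dz, twist], ...]]. A call has 1 to 5 rows; each row shifts and turns the pose as measured when the row begins; what a row does not reach is not made up. A row lasts 1/8 s, in which the tool goes at most 62.5 mm and 10.7 degrees, less where a joint would pass 70% of its speed; a pose out of reach is approached as far as the arm can. A call is refused whole if a number of a shift passes 0.0625 or a number of a turn 10.7, either way. A call with a gripper value outside its range is refused whole. The fingers move at their own pace and stop on an object; "squeeze" is the grip in N (left out, the last holds). Time passes only in rows, so rows that do not move let the fingers close. It gives the time, the measured TCP pose, the force and the opening at its end, in the units of the state.
- arm.get_state(): the state, without advancing time (a new reading comes with each control period).
- optics.snapshot(name): name is "scene" or "top" or "wrist"; returns the picture (480x640x3 uint8, blue, green, red); there is no depth.
- optics.calibration(name): a dict with "intrinsics" (3x3 intrinsics, pixels), "k1" (the pictures are not rectified: a ray, as slopes to the right and down, at radius r is drawn at 1 + k1 r^2 times it, then the intrinsics apply), "rvec" (rotation vector, rad) and "tvec" (3), from world to camera coordinates, as OpenCV has them; the wrist camera has in their place "T_tool_cam" (4x4, takes a point from camera to tool coordinates, whose origin is the TCP and whose axes are the flange's). Camera axes: x right, y down, z forward; pixel columns grow to the right and rows downward; lengths in m; the calibration is good to about 2 mm. A picture is of the moment at which its call begins: read the wrist's pose just before it. calibration takes no time and is no camera call.
- arm.finish_job(): hands the job in, once; it reports no verdict.
The state is a dict: "clock": time; "joint_positions": joint angles; "qvel": joint speeds; "joint_efforts": joint torques, N m; "position": TCP position; "tcp_rot": TCP orientation; "wrist_force": force on the tool from outside, world axes, zero at the start; "wrist_torque": the same for the moment, N m; "opening": opening from 0.0 (shut) to 1.0 (fully open).
Only numpy, scipy, OpenCV 4.12 (cv2) and the standard library are available. Lean on these libraries where they do the work, as an engineer would, in place of code of your own. Each camera call takes 0.05 s, during which the arm holds its last target.

### The job

Hang the label reel on the upright spindle of the label dispenser, so that it lies flat on its seat, and let go of it. Then push the sprung tensioner arm by its roller, away from the reel, back until it is fully past its click, and finish while still holding it compressed there with the fingers on the roller, so that the strip can be threaded; it springs back if released. Leave the timer and the dropper bottle where they stand.

Things in the scene. Friction and masses are not known exactly. Their poses are not given: they have to be found in the camera images.
- dispenser: Label dispenser, fixed to the table: aluminium base plate 160 mm (x) by 230 mm (y), top 14 mm above the table. Origin at table height, near the plate's middle (plate from x -75 to +85, y -118 to +112 mm). The spindle stands at its -y end (x 0, y -85 mm), the tensioner arm on its +y half. Turned by up to 0.35 rad about z.
- spindle (a point): Foot of the upright steel spindle, on the grey seat disc (44 mm across) where the reel's underside comes to lie, 16 mm above the table. The spindle is 18 mm in diameter, 42 mm tall from this point, its top 6 mm tapered to 10 mm.
- pivot (a point): Vertical axis of the tensioner arm, at x +35 mm, y +45 mm of the dispenser's frame, 16 mm above the table; axes as the dispenser's. In that frame the direction from here to the roller lies at the angle (pi + 0.4 - joint tensioner) about z from +x, and the roller is 100 mm away.
- tensioner (a joint): Tensioner arm angle, rad: 0 at rest, growing as the roller is pushed away from the spindle (clockwise from above) to a hard stop at 0.85. Push at the roller: 4 N at 0, 7 to 12 N at 0.35, then a pawl by the pivot rides over a rounded tooth (top at 0.48: the click), 5 N at 0.55, 8 N at 0.75. Fully past the click from 0.65; hold at about 0.75. It never latches: let go, it returns to 0.
- roller: Grey upright roller on the free end of the steel tensioner arm: cylinder 20 mm in diameter, 48 mm tall, from 24 to 72 mm above the table; origin at the centre of its lower end. Push it from the side or pinch it from above. Turns stiffly on its pin. At rest 107 mm from the spindle's axis. The arm under it is 13 mm wide, 16 to 24 mm above the table.
- reel: Reel of labels, a short white paper cylinder on a brown card core with a through hole: 56 mm outside diameter, 30 mm tall, hole 26 mm in diameter, 100 g (varies). Lies flat on the table, hole upright; origin at the centre of its underside, z up.
- timer: Bystander: white square digital timer, 64 x 64 x 20 mm, flat on the table; origin at the centre of its underside. It and the reel may have changed places.
- dropper: Bystander: small white dropper bottle, 20 mm in diameter, 64 mm tall, standing; origin at the centre of its underside.
Mind the look-alikes: they are no part of the job. Of the things like the reel, leave any that is blue; of the rest the larger one is meant.

How it is judged:
By the outcome, as a careful person would: the job done as asked, in the order asked, and still so for the second after the job is handed in, while the arm keeps its last pose, push and grip.
It also fails if it takes over 51 s, if anything falls off the work surface, if the arm or the gripper's body presses on something with over 40 N, if the wrist force passes 120 N, or if a joint passes its speed limit or range.

## Working session

There is one attempt and no reset: what is moved stays moved. The work goes in short steps, Python scripts to look and compute and a tool call to move; the robot and the scene stay as the last step left them, time stands still between calls to the robot, and variables do not carry over. Pictures are saved under pics/ and viewed, and the job is handed in when it is done.

Besides the shell and the picture viewer there is one more tool, called after "Emit:" as name(argument=value, ...), one argument or row to a line, values as JSON. step_arm: Moves the arm, as the interface text tells. Its arguments: {"type":"object","properties":{"motion":{"type":"array","items":{"type":"array","items":{"type":"array","items":{"type":"number"}}}},"squeeze":{"type":"number"}},"required":["motion"]}

```bash
mkdir -p pics; ls; python3 - <<'E'
from plant import arm, optics
import cv2
s=arm.get_state(); print({k:(v if not hasattr(v,'round') else v) for k,v in s.items()})
for n in ("scene","top"):
    im=optics.snapshot(n); cv2.imwrite(f"pics/{n}0.png",im)
for n in ("scene","top","wrist"): print(n,optics.calibration(n))
E
```

```text
pics
{'clock': 0.0, 'joint_positions': array([-1.16900724e+00,  3.14227323e-01, -4.80710071e-02,  1.21022114e+00,
        1.02110936e-05,  1.57079906e+00]), 'qvel': array([-0.00106085, -0.00071284,  0.00049898,  0.00129856,  0.00036461,
       -0.00104386]), 'joint_efforts': array([-2.38389795e-03, -5.39585567e+01,  3.39751196e+01,  1.90181454e-02,
       -2.23369943e-04, -2.74353971e-05]), 'position': array([ 0.23441368, -0.55167796,  0.23043734]), 'tcp_rot': array([-8.45264593e-04,  9.79888377e-01,  1.99544548e-01, -1.66921821e-04]), 'wrist_force': array([-0.06114001, -0.22175372, -0.09144619]), 'wrist_torque': array([-1.79217860e-05,  7.50014511e-03, -2.50639468e-02]), 'opening': 1.0007781323240854}
scene {'intrinsics': array([[587.92032308,   0.        , 326.83828621],
       [  0.        , 587.92032308, 230.26659755],
       [  0.        ,   0.        ,   1.        ]]), 'k1': -0.17601169397379535, 'rvec': array([ 1.84160122, -0.87364383,  0.56869387]), 'tvec': array([-0.45502033,  0.13076501,  0.79287843])}
top {'intrinsics': array([[455.32517021,   0.        , 320.64474104],
       [  0.        , 455.32517021, 239.59770754],
       [  0.        ,   0.        ,   1.        ]]), 'k1': -0.10760763116621073, 'rvec': array([ 2.11892802, -2.11133409,  0.21451854]), 'tvec': array([-0.23054097,  0.43717891,  0.79797452])}
wrist {'intrinsics': array([[332.11218365,   0.        , 320.17969578],
       [  0.        , 332.11218365, 242.8202165 ],
       [  0.        ,   0.        ,   1.        ]]), 'k1': -0.026695860346168696, 'T_tool_cam': array([[ 3.74077627e-04, -9.63081983e-01, -2.69208014e-01,
         6.76481493e-02],
       [ 9.99999732e-01,  5.29554519e-04, -5.04913982e-04,
         2.73656444e-04],
       [ 6.28833879e-04, -2.69207753e-01,  9.63081923e-01,
        -1.43255468e-01],
       [ 0.00000000e+00,  0.00000000e+00,  0.00000000e+00,
         1.00000000e+00]])}
```

View pics/scene0.png

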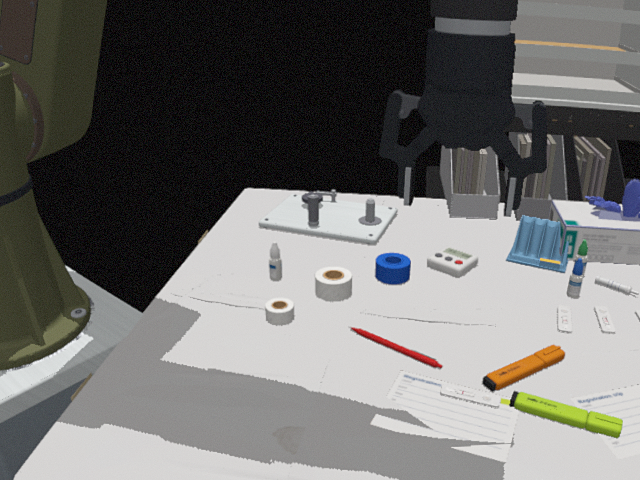

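View pics/top0.png

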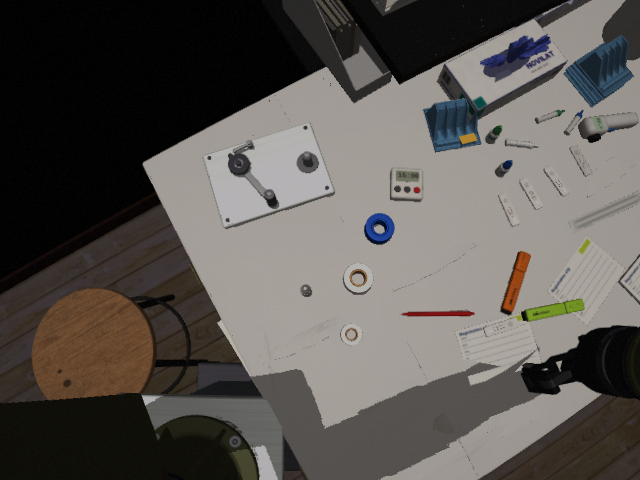

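Things that could be taken for the reel, by pixel in top: the large white ring (358,279), the small white ring (351,335) and the blue ring (379,228). By the description I want the large white one at (358,279). Next is a close crop of it and the dispenser.

```bash
cat > h.py <<'E'
from plant import arm, optics
import cv2, numpy as np
def campose(n, st=None):
    c=optics.calibration(n)
    if n!="wrist":
        R=cv2.Rodrigues(c['rvec'])[0]; t=c['tvec']; return c,R.T,-R.T@t
    from scipy.spatial.transform import Rotation as Ro
    q=st['tcp_rot']; Rt=Ro.from_quat([q[1],q[2],q[3],q[0]]).as_matrix()
    T=c['T_tool_cam']; return c,Rt@T[:3,:3],Rt@T[:3,3]+st['position']
def ray(c,u,v):
    K=c['intrinsics']; x=np.array([(u-K[0,2])/K[0,0],(v-K[1,2])/K[1,1]]); p=x.copy()
    for _ in range(30): p=x/(1+c['k1']*(p@p))
    return np.array([p[0],p[1],1])
def pix2w(n,u,v,z,st=None):
    c,R,o=campose(n,st); d=R@ray(c,u,v); return o+d*(z-o[2])/d[2]
def w2pix(n,P,st=None):
    c,R,o=campose(n,st); p=R.T@(np.asarray(P)-o); x=p[:2]/p[2]; x=x*(1+c['k1']*(x@x)); K=c['intrinsics']
    return np.array([K[0,0]*x[0]+K[0,2],K[1,1]*x[1]+K[1,2]])
def crop(src,dst,x0,y0,x1,y1,s):
    im=cv2.imread(src)[y0:y1,x0:x1]; cv2.imwrite(dst,cv2.resize(im,None,fx=s,fy=s,interpolation=cv2.INTER_CUBIC))
E
python3 - <<'E'
from h import *
crop('pics/top0.png','pics/c_disp.png',190,110,350,230,5)
crop('pics/top0.png','pics/c_reel.png',290,200,420,350,4)
E
```

```text
(no output)
```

View pics/c_disp.png

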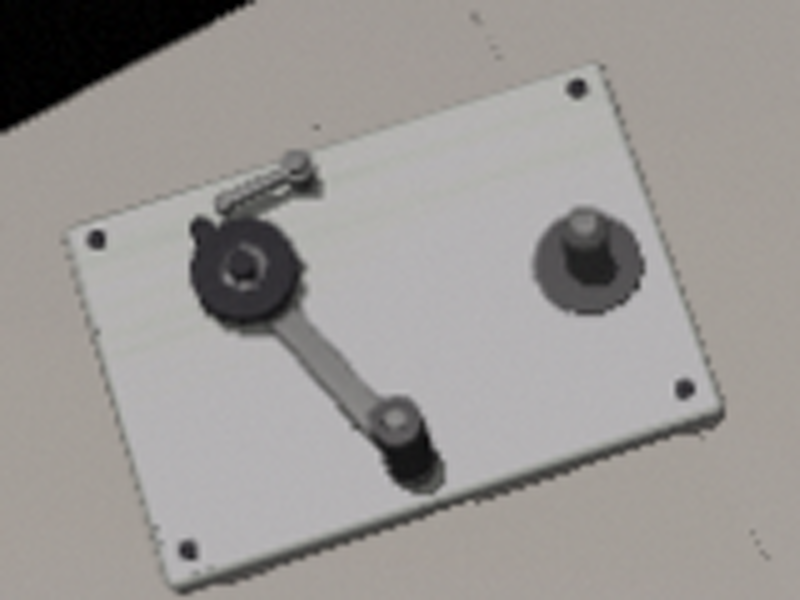

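View pics/c_reel.png

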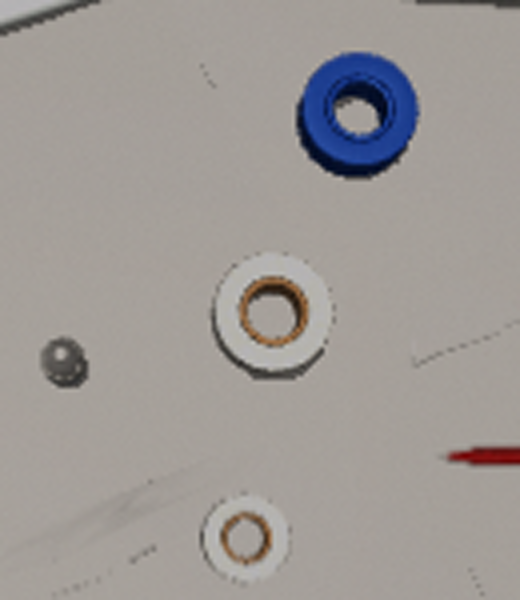

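```bash
python3 - <<'E'
from h import *
from scipy.optimize import least_squares
f=lambda x,y,s,x0,y0:((x+.5)/s-.5+x0,(y+.5)/s-.5+y0)
D=lambda x,y:f(x,y,5,190,110)
R=lambda x,y:f(x,y,4,290,200)
P=lambda n,uv,z:pix2w(n,*uv,z)[:2]
cs=[P('top',D(*q),.014) for q in [(68,232),(600,66),(722,408),(170,582)]]
print(np.round(cs,4)); print([round(float(np.linalg.norm(cs[i]-cs[i-1])),4) for i in range(4)])
seat=P('top',D(588,260),.016); tip=P('top',D(587,222),.058); rol=P('top',D(396,420),.072); piv=P('top',D(243,266),.03)
print('seat',seat,'tip',tip,'roll',rol,'piv~',piv, np.linalg.norm(rol-seat),np.linalg.norm(rol-piv))
print('reel',P('top',R(273,312),.03), P('top',R(278,318),.0),'dropper',P('top',R(64,352),.064))
print('edges',[P('top',R(*q),.03) for q in [(214,312),(332,312),(272,253),(272,370)]])
# fit
T=np.array([(-75,112),(85,112),(85,-118),(-75,-118)])/1000
print('cornerdirs')
obs=np.array(cs+[seat,rol])
def model(p):
    c,s=np.cos(p[2]),np.sin(p[2]); Rm=np.array([[c,-s],[s,c]])
    pv=np.array([.035,.045]); r=pv+.1*np.array([np.cos(np.pi+.4),np.sin(np.pi+.4)])
    M=np.array([(.085,.112),(.085,-.118),(-.075,-.118),(-.075,.112),(0,-.085),r])
    return M@Rm.T+p[:2]
r=least_squares(lambda p:(model(p)-obs).ravel(),[.6,.2,0]); print(r.x); print(np.round(model(r.x)-obs,4)); print('model spindle,roller',model(r.x)[4:])
c,s=np.cos(r.x[2]),np.sin(r.x[2]);print('pivot',r.x[:2]+np.array([[c,-s],[s,c]])@[.035,.045])
E
```

```text
[[ 0.6154  0.0084]
 [ 0.6874 -0.2056]
 [ 0.5413 -0.2548]
 [ 0.4705 -0.0407]]
[0.153, 0.2257, 0.1541, 0.2256]
seat [ 0.60214521 -0.20164824] tip [ 0.6011311  -0.20246003] roll [ 0.51794043 -0.13377646] piv~ [ 0.59423685 -0.06658755] 0.10815278166493823 0.10166361921211657
reel [ 0.36925947 -0.29821937] [ 0.36995532 -0.30305509] dropper [ 0.34711157 -0.20269691]
edges [array([ 0.36919355, -0.27086382]), array([ 0.36930932, -0.32562229]), array([ 0.39689437, -0.29807596]), array([ 0.34239454, -0.29745893])]
cornerdirs
[ 0.5734576  -0.12167665  0.32478999]
[[ 0.0029  0.0032]
 [ 0.0043 -0.0008]
 [-0.0013 -0.0026]
 [-0.0038  0.0012]
 [-0.0016 -0.0006]
 [-0.0005 -0.0004]]
model spindle,roller [[ 0.60058193 -0.20223266]
 [ 0.51740392 -0.13415833]]
pivot [ 0.59226778 -0.06786051]
```

Measured: the reel is at (0.369,-0.298), 55 mm across. The spindle is at (0.601,-0.202), the roller at (0.518,-0.134) and the dispenser yaw is 0.325. The roller-to-spindle distance comes to 108 mm against a given 107, and the pivot distance to 102 against 100, so these agree. I chose the large white ring, and I'm moving over it now.

Emit:
step_arm(
  motion=[
    [[-1, 0.027, 0.051, -0.01, 0], [-1, 0.027, 0.051, -0.01, 0], [-1, 0.027, 0.051, -0.01, 0], [-1, 0.027, 0.051, -0.01, 0], [-1, 0.027, 0.051, -0.01, 0]],
  ],
  squeeze=40,
)

```text
clock: 0.72
position: [0.3702, -0.2925, 0.1775]
tcp_rot: [-0.001, 0.981, 0.196, -0.0]
wrist_force: [1.4, -0.1, -0.7]
opening: 1.0
```

Emit:
step_arm(
  motion=[
    [[-1, 0, -0.005, -0.01, 0]],
  ],
)

```text
clock: 0.85
position: [0.3713, -0.2941, 0.167]
tcp_rot: [-0.001, 0.98, 0.199, -0.0]
wrist_force: [0.1, -0.1, 0.3]
opening: 1.0
```

```bash
python3 - <<'E'
from h import *
st=arm.get_state(); im=optics.snapshot('wrist'); cv2.imwrite('pics/w1.png',im)
print(st['clock'],st['position'],w2pix('wrist',[.3693,-.2982,.03],st),w2pix('wrist',[.3693,-.2982,.0],st))
import pickle; pickle.dump(st,open('st1.pkl','wb'))
E
```

```text
0.85 [ 0.37134998 -0.29409975  0.16698449] [323.86552318 234.92238762] [323.63160232 227.21804833]
```

View pics/w1.png

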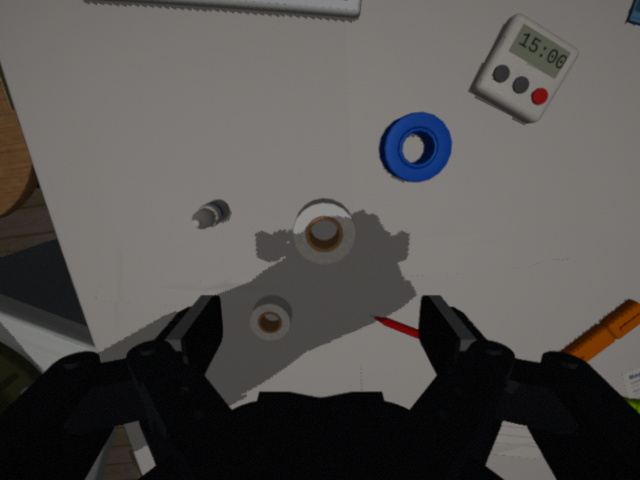

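The wrist view shows the reel's hole at (324,233), where (323.9,234.9) was predicted, so they agree within 1 mm. The small ring is at (270,320) and the blue one at (415,147), both clear of the fingers. Descending.

Emit:
step_arm(
  motion=[
    [[-1, -0.001, -0.002, -0.045, 0], [-1, -0.001, -0.002, -0.045, 0], [-1, 0, 0, -0.04, 0], [-1, 0, 0, -0.015, 0], [-1, 0, 0, -0.003, 0]],
  ],
)

```text
clock: 1.52
position: [0.3658, -0.3071, 0.0139]
tcp_rot: [0.001, 0.981, 0.193, -0.001]
wrist_force: [0.3, 0.1, -0.1]
opening: 1.001
```

Emit:
step_arm(
  motion=[
    [[-1, 0.003, 0.008, -0.004, 0], [-1, 0, 0, 0, 0]],
  ],
)

```text
clock: 1.78
position: [0.3689, -0.3003, 0.0105]
tcp_rot: [0.001, 0.981, 0.192, -0.001]
wrist_force: [0.5, 0.1, 1.1]
opening: 0.999
```

Emit:
step_arm(
  motion=[
    [[-1, 0.001, 0.002, -0.006, 0], [-1, 0, 0.001, -0.001, 0], [-1, 0, 0, 0, 0]],
  ],
)

```text
clock: 2.15
position: [0.3713, -0.2979, 0.0045]
tcp_rot: [0.002, 0.981, 0.192, 0.0]
wrist_force: [0.6, 1.3, -1.3]
opening: 1.004
```

```bash
python3 - <<'E'
from h import *
st=arm.get_state(); im=optics.snapshot('wrist'); cv2.imwrite('pics/w2.png',im)
print(st['clock'],st['position'],w2pix('wrist',[.3697,-.298,.03],st))
E
```

```text
2.15 [ 0.37132348 -0.29793776  0.00452385] [318.49010702 330.49937752]
```

View pics/w2.png

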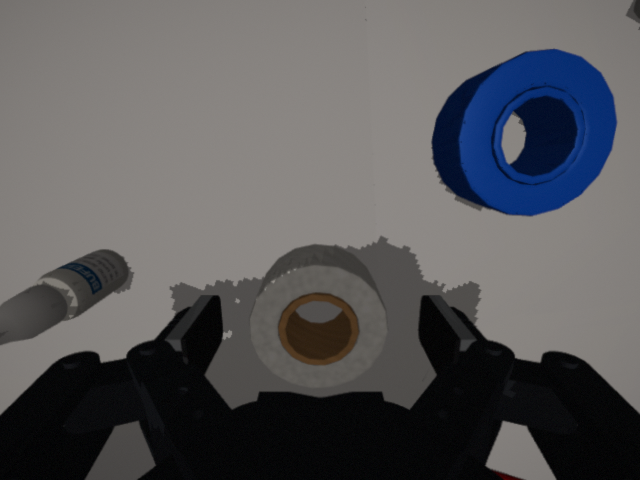

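The reel's hole is at (318,329), where (318,330) was predicted, and it sits between the pads. The dropper on the left and the blue ring are clear. Closing.

Emit:
step_arm(
  motion=[
    [[0, 0, 0, 0, 0], [0.6, 0, 0, 0, 0], [1, 0, 0, 0, 0], [1, 0, 0, 0, 0], [1, 0, 0, 0, 0]],
  ],
  squeeze=40,
)

```text
clock: 2.82
position: [0.3715, -0.2981, 0.0052]
tcp_rot: [0.003, 0.981, 0.192, 0.0]
wrist_force: [0.1, -0.2, 1.2]
opening: 0.637
```

Emit:
step_arm(
  motion=[
    [[1, 0, 0, 0, 0], [1, 0, 0, 0.03, 0], [1, 0, 0, 0.04, 0], [1, 0, 0, 0.03, 0], [1, 0, 0, 0, 0]],
  ],
)

```text
clock: 3.45
position: [0.3702, -0.2973, 0.1067]
tcp_rot: [0.002, 0.981, 0.192, -0.001]
wrist_force: [-0.1, -0.8, -0.6]
opening: 0.643
```

Emit:
step_arm(
  motion=[
    [[1, 0.045, 0.02, 0, 0], [1, 0.045, 0.02, 0, 0], [1, 0.045, 0.02, 0, 0], [1, 0.045, 0.02, 0, 0], [1, 0.035, 0.012, 0, 0]],
  ],
)

```text
clock: 4.08
position: [0.5859, -0.2021, 0.1]
tcp_rot: [0.0, 0.982, 0.19, -0.004]
wrist_force: [0.1, -1.4, -0.6]
opening: 0.641
```

Emit:
step_arm(
  motion=[
    [[1, 0, 0, 0, 0], [1, 0, 0, 0, 0]],
  ],
)

```text
clock: 4.32
position: [0.5862, -0.2004, 0.0963]
tcp_rot: [-0.001, 0.982, 0.191, -0.006]
wrist_force: [-0.8, -0.4, -0.9]
opening: 0.64
```

```bash
python3 - <<'E'
from h import *
st=arm.get_state(); print(st['clock'],st['position'],st['tcp_rot'],st['opening'])
im=optics.snapshot('wrist'); cv2.imwrite('pics/w3.png',im)
im=optics.snapshot('scene'); cv2.imwrite('pics/s3.png',im)
crop('pics/s3.png','pics/s3c.png',240,110,440,260,4)
st=arm.get_state()
z=st['position'][2]
print('tip',w2pix('wrist',[.601,-.2022,.058],st),'reel top',w2pix('wrist',[st['position'][0]-.0015,st['position'][1],z+.026],st))
E
```

```text
4.325 [ 0.58615488 -0.20040492  0.09631225] [-7.98416952e-04  9.81558826e-01  1.91075852e-01 -5.62602644e-03] 0.6401537533882272
tip [332.10740318 247.88598493] reel top [317.94756181 331.41360499]
```

View pics/w3.png

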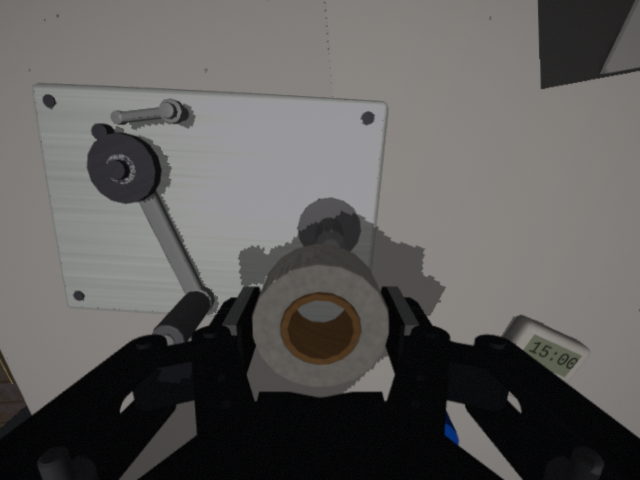

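View pics/s3c.png

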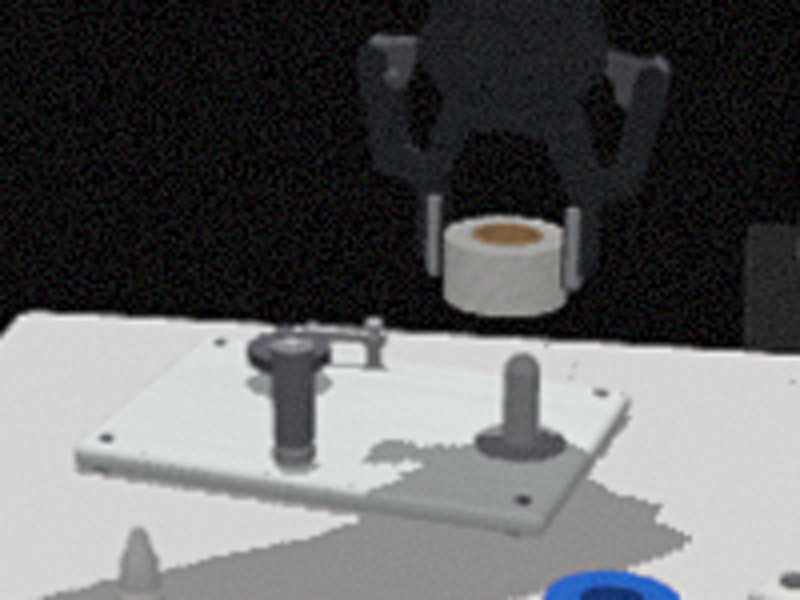

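```bash
python3 - <<'E'
from h import *
st=arm.get_state(); p=st['position']
print('seat from wrist',pix2w('wrist',330,227,.016,st)[:2])
print('reel ctr, hole bottom/top',pix2w('wrist',320.5,328,p[2]+.025,st)-p, pix2w('wrist',324,310,p[2]-.005,st)-p)
print('reel ring ctr', pix2w('wrist',320.5,325,p[2]+.025,st)-p)
print('scene: seat',w2pix('scene',[.601,-.2022,.016]),'tip',w2pix('scene',[.601,-.2022,.058]))
for dz in (.025,): print('reel top scene', w2pix('scene',[p[0]-.001,p[1],p[2]+dz]))
E
```

```text
seat from wrist [ 0.60296581 -0.20119313]
reel ctr, hole bottom/top [-0.00024879 -0.00058371  0.025     ] [-0.00681618 -0.00499807 -0.005     ]
reel ring ctr [ 1.00065752e-03 -7.84238859e-05  2.50000000e-02]
scene: seat [370.42848251 218.93420927] tip [371.15168173 197.89700875]
reel top scene [366.45433272 166.62853641]
```

The reel is held, with its hole at (320,328) in the wrist view. The seat disc is at (330,227). Top, wrist and scene views agree on the spindle at about (0.6015,-0.202), within 2 mm. Aligning.

Emit:
step_arm(
  motion=[
    [[1, 0.014, -0.0015, -0.005, 0], [1, 0.001, 0, 0, 0], [1, 0, 0, 0, 0]],
  ],
)

```text
clock: 4.8
position: [0.6007, -0.2037, 0.0918]
tcp_rot: [-0.001, 0.982, 0.19, -0.005]
wrist_force: [0.1, -1.2, -1.3]
opening: 0.636
```

Emit:
step_arm(
  motion=[
    [[1, 0.001, 0.0015, -0.006, 0], [1, 0, 0, -0.01, 0], [1, 0, 0, 0, 0]],
  ],
)

```text
clock: 5.18
position: [0.6013, -0.2022, 0.0746]
tcp_rot: [-0.001, 0.982, 0.189, -0.005]
wrist_force: [-1.4, 0.5, -1.3]
opening: 0.636
```

```bash
python3 - <<'E'
from h import *
st=arm.get_state(); print(st['clock'],st['position'],st['wrist_force'])
im=optics.snapshot('wrist'); cv2.imwrite('pics/w4.png',im)
im=optics.snapshot('scene'); cv2.imwrite('pics/s4.png',im)
crop('pics/w4.png','pics/w4c.png',220,200,420,350,4)
crop('pics/s4.png','pics/s4c.png',320,120,420,240,5)
E
```

```text
5.175 [ 0.60125635 -0.20221375  0.07457806] [-1.44554706  0.45066795 -1.2991715 ]
```

View pics/w4c.png

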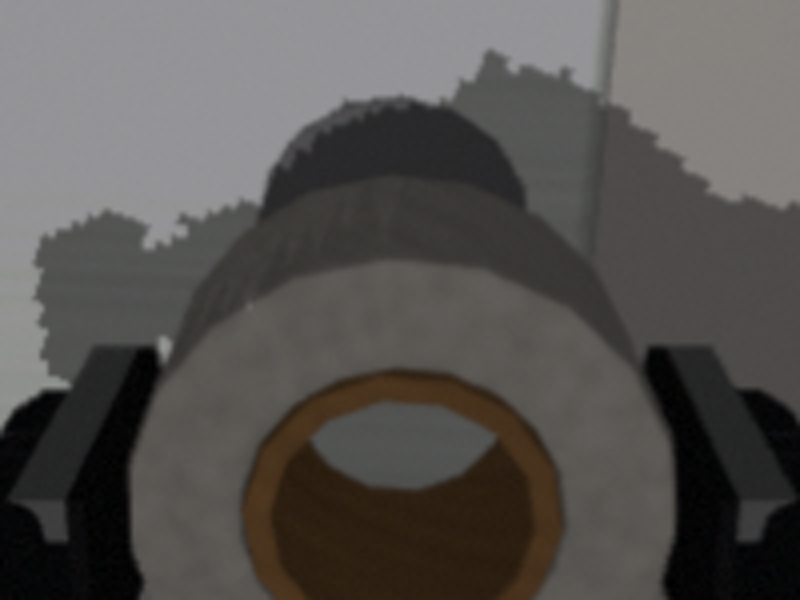

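View pics/s4c.png

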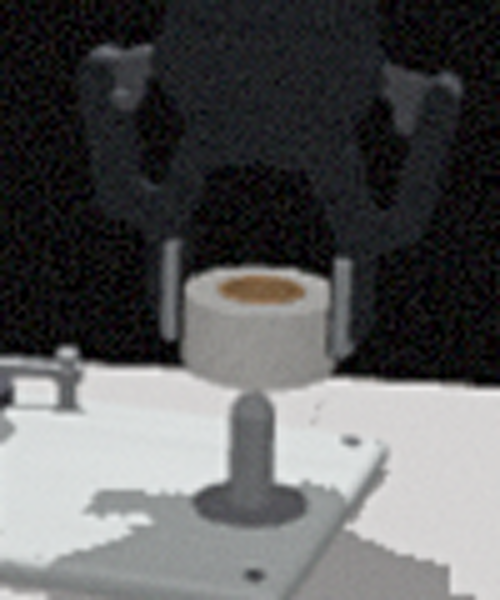

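```bash
python3 - <<'E'
from h import *
st=arm.get_state()
f=lambda x,y,s,x0,y0:((x+.5)/s-.5+x0,(y+.5)/s-.5+y0)
W=lambda x,y:f(x,y,4,220,200)
z=st['position'][2]
# seat: far edge top at (395,97); sides x 262..527 at y~200
c,R,o=campose('wrist',st)
for X in (.600,.602,.604):
  for Y in (-.204,-.202,-.200):
    a=np.linspace(0,2*np.pi,90); pts=np.array([w2pix('wrist',[X+.022*np.cos(t),Y+.022*np.sin(t),.016],st) for t in a])
    i=pts[:,1].argmin(); q=((pts-[220,200]+.5)*4-.5)
    print(X,Y,'top',q[i].round(),'L/R',q[:,0].min().round(),q[:,0].max().round())
for off in (-.002,0,.002):
  for offy in (-.002,0,.002):
    a=np.linspace(0,2*np.pi,90); pts=np.array([w2pix('wrist',[st['position'][0]+off+.028*np.cos(t),st['position'][1]+offy+.028*np.sin(t),z+.025],st) for t in a])
    q=((pts-[220,200]+.5)*4-.5); print('reel',off,offy,'top',q[:,1].min().round(),'L/R',q[:,0].min().round(),q[:,0].max().round())
p=w2pix('scene',[.6,-.2,.05]); print('px per m x,y',(w2pix('scene',[.61,-.2,.05])-p)/10,(w2pix('scene',[.6,-.19,.05])-p)/10)
E
```

```text
0.6 -0.204 top [411. 117.] L/R 270.0 543.0
0.6 -0.202 top [399. 112.] L/R 258.0 532.0
0.6 -0.2 top [387. 107.] L/R 247.0 520.0
0.602 -0.204 top [415. 105.] L/R 274.0 548.0
0.602 -0.202 top [404. 100.] L/R 263.0 537.0
0.602 -0.2 top [392.  96.] L/R 251.0 525.0
0.604 -0.204 top [420.  93.] L/R 279.0 553.0
0.604 -0.202 top [408.  89.] L/R 267.0 542.0
0.604 -0.2 top [396.  84.] L/R 255.0 530.0
reel -0.002 -0.002 top 270.0 L/R 131.0 690.0
reel -0.002 0 top 263.0 L/R 112.0 672.0
reel -0.002 0.002 top 255.0 L/R 93.0 654.0
reel 0 -0.002 top 251.0 L/R 137.0 699.0
reel 0 0 top 244.0 L/R 118.0 681.0
reel 0 0.002 top 236.0 L/R 99.0 662.0
reel 0.002 -0.002 top 233.0 L/R 144.0 707.0
reel 0.002 0 top 225.0 L/R 125.0 689.0
reel 0.002 0.002 top 217.0 L/R 105.0 671.0
px per m x,y [ 0.31161642 -0.15121707] [-0.44057318 -0.12563789]
```

Emit:
step_arm(
  motion=[
    [[1, 0.001, 0.002, 0, 0], [1, 0, 0, -0.008, 0], [1, 0, 0, -0.008, 0], [1, 0, 0, -0.008, 0]],
  ],
)

```text
clock: 5.78
position: [0.6039, -0.2005, 0.0511]
tcp_rot: [0.0, 0.982, 0.189, -0.004]
wrist_force: [0.3, 0.3, -1.0]
opening: 0.638
```

Emit:
step_arm(
  motion=[
    [[1, -0.001, 0, -0.008, 0], [1, 0, 0, -0.006, 0], [1, 0, 0, -0.004, 0], [1, 0, 0, 0, 0]],
  ],
)

```text
clock: 6.28
position: [0.6017, -0.2002, 0.0303]
tcp_rot: [-0.0, 0.982, 0.189, -0.005]
wrist_force: [-0.3, -0.1, -0.7]
opening: 0.638
```

Emit:
step_arm(
  motion=[
    [[1, 0, 0, -0.004, 0], [1, 0, 0, -0.003, 0], [1, 0, 0, 0, 0]],
  ],
)

```text
clock: 6.65
position: [0.6022, -0.2004, 0.0234]
tcp_rot: [-0.0, 0.982, 0.189, -0.005]
wrist_force: [-0.2, -0.3, -0.9]
opening: 0.64
```

```bash
python3 - <<'E'
from h import *
st=arm.get_state(); print(st['clock'],st['position'],st['wrist_force'])
cv2.imwrite('pics/w5.png',optics.snapshot('wrist'))
cv2.imwrite('pics/s5.png',optics.snapshot('scene'))
crop('pics/s5.png','pics/s5c.png',320,140,420,240,5)
E
```

```text
6.65 [ 0.60219279 -0.20038796  0.02339377] [-0.17150625 -0.29906775 -0.89801021]
```

View pics/s5c.png

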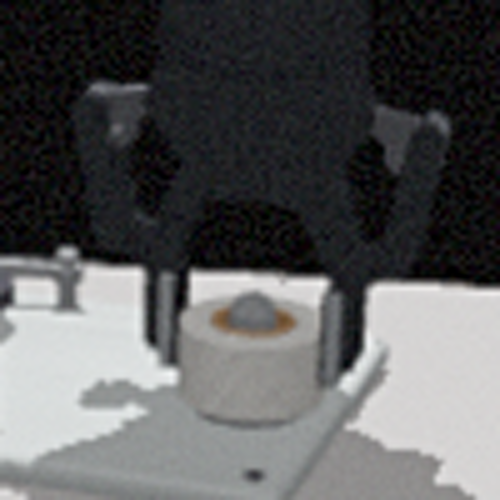

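View pics/w5.png

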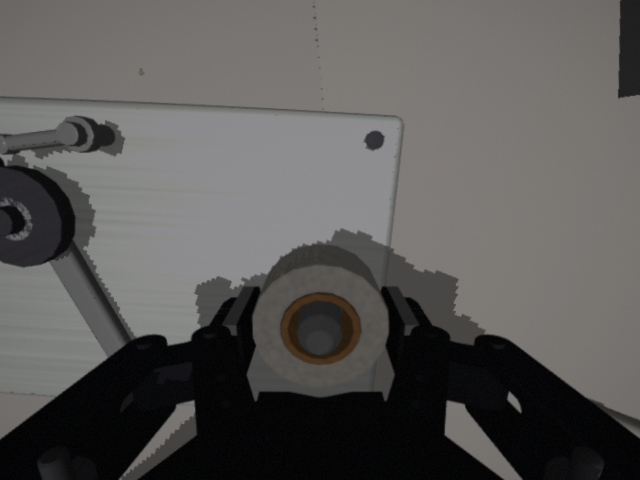

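The spindle's tip shows inside the hole at (320,330), so the reel is threaded with about 2 mm still to go. Lowering to contact.

Emit:
step_arm(
  motion=[
    [[1, 0, 0, -0.0015, 0], [1, 0, 0, -0.0015, 0], [1, 0, 0, -0.001, 0]],
  ],
)

```text
clock: 7.12
position: [0.6026, -0.2005, 0.0212]
tcp_rot: [0.0, 0.982, 0.189, -0.004]
wrist_force: [-3.7, 2.5, 11.6]
opening: 0.641
```

Contact at z = 0.021, as expected. Releasing.

Emit:
step_arm(
  motion=[
    [[-0.6, 0, 0, 0, 0], [-1, 0, 0, 0, 0], [-1, 0, 0, 0, 0], [-1, 0, 0, 0, 0]],
  ],
)

```text
clock: 7.62
position: [0.6029, -0.2006, 0.0214]
tcp_rot: [0.0, 0.982, 0.189, -0.004]
wrist_force: [-0.4, 0.6, 0.1]
opening: 1.001
```

Emit:
step_arm(
  motion=[
    [[-1, 0, 0, 0.02, 0], [-1, 0, 0, 0.04, 0], [-1, 0, 0, 0.05, 0], [-1, 0, 0, 0, 0]],
  ],
)

```text
clock: 8.12
position: [0.6017, -0.2003, 0.133]
tcp_rot: [-0.0, 0.982, 0.189, -0.005]
wrist_force: [-0.3, -0.2, -0.4]
opening: 0.997
```

```bash
python3 - <<'E'
from h import *
st=arm.get_state(); print(st['clock'],st['position'],st['wrist_force'])
cv2.imwrite('pics/w6.png',optics.snapshot('wrist'))
cv2.imwrite('pics/s6.png',optics.snapshot('scene'))
crop('pics/s6.png','pics/s6c.png',240,140,420,260,4)
print('roller',w2pix('wrist',[.5177,-.134,.072],st))
E
```

```text
8.125 [ 0.601698   -0.200255    0.13303748] [-0.32149197 -0.23182829 -0.36166894]
roller [186.95033497 329.99552529]
```

View pics/s6c.png

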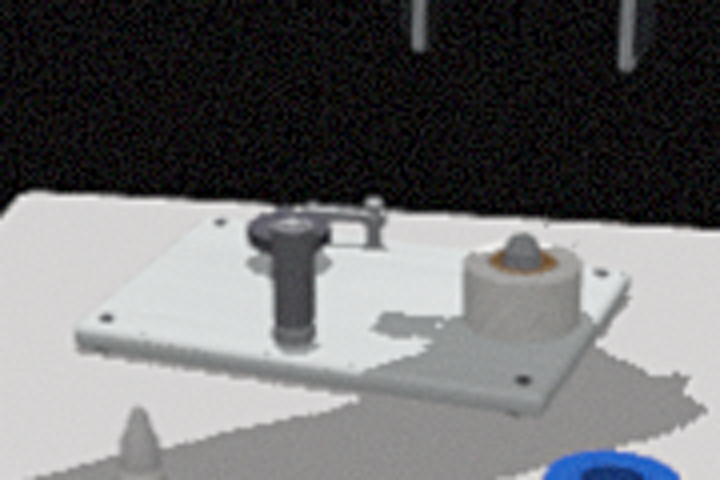

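View pics/w6.png

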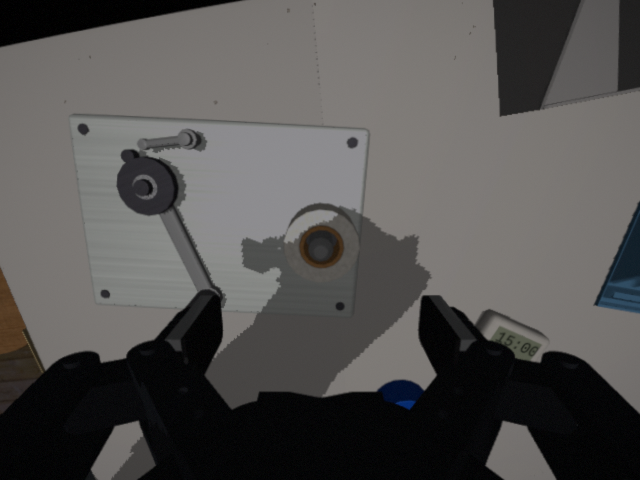

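The reel lies flat on its seat. In the crop the spindle tip stands out above it at (522,245), and the jaws are clear. Now over to the roller at (0.518,-0.134).

Emit:
step_arm(
  motion=[
    [[-1, -0.03, 0.025, 0, 0], [-1, -0.03, 0.025, 0, 0], [-1, -0.02, 0.015, 0, 0], [-1, 0, 0, 0, 0]],
  ],
)

```text
clock: 8.72
position: [0.5121, -0.1317, 0.1215]
tcp_rot: [-0.004, 0.982, 0.189, -0.013]
wrist_force: [0.1, -0.7, 0.0]
opening: 1.002
```

```bash
python3 - <<'E'
from h import *
st=arm.get_state(); print(st['clock'],st['position'],st['tcp_rot'])
cv2.imwrite('pics/w7.png',optics.snapshot('wrist'))
print('roller',w2pix('wrist',[.5177,-.134,.072],st))
E
```

```text
8.725 [ 0.5120838  -0.13169703  0.12148664] [-0.0043654   0.98187022  0.18907532 -0.01274104]
roller [327.90164911 255.95294308]
```

View pics/w7.png

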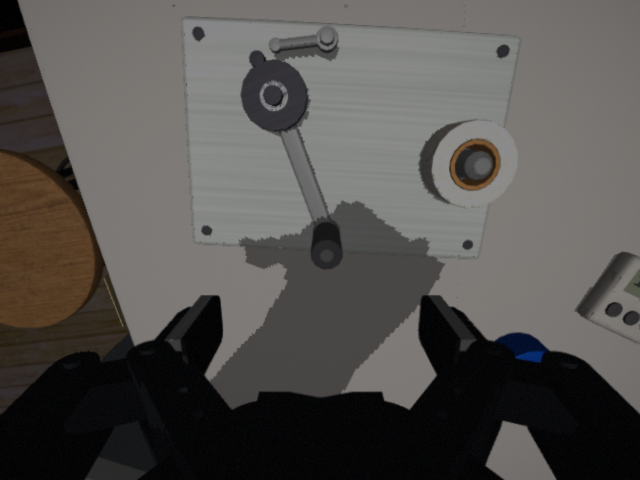

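The roller's top is at (327,254), where (328,256) was predicted. Descending around it.

Emit:
step_arm(
  motion=[
    [[-1, 0.005, -0.002, -0.02, 0], [-1, 0.001, 0, -0.03, 0], [-1, 0, 0, -0.025, 0], [-1, 0, 0, -0.01, 0], [-1, 0, 0, 0, 0]],
  ],
)

```text
clock: 9.4
position: [0.5231, -0.1373, 0.0321]
tcp_rot: [-0.003, 0.982, 0.188, -0.012]
wrist_force: [-0.3, 0.3, -0.2]
opening: 0.998
```

Emit:
step_arm(
  motion=[
    [[-1, -0.005, 0.003, 0, 0], [-0.3, 0, 0, 0, 0], [0.1, 0, 0, 0, 0]],
  ],
)

```text
clock: 9.78
position: [0.5196, -0.1347, 0.0342]
tcp_rot: [-0.003, 0.982, 0.188, -0.01]
wrist_force: [0.6, 0.1, -0.2]
opening: 0.604
```

```bash
python3 - <<'E'
from h import *
st=arm.get_state(); print(st['clock'],st['position'],st['tcp_rot'],st['opening'],st['wrist_force'])
cv2.imwrite('pics/w8.png',optics.snapshot('wrist'))
E
```

```text
9.775 [ 0.51963274 -0.13469072  0.03417087] [-0.00269155  0.98213313  0.18788382 -0.01034087] 0.6035608454310654 [ 0.59725136  0.11374643 -0.19410401]
```

View pics/w8.png

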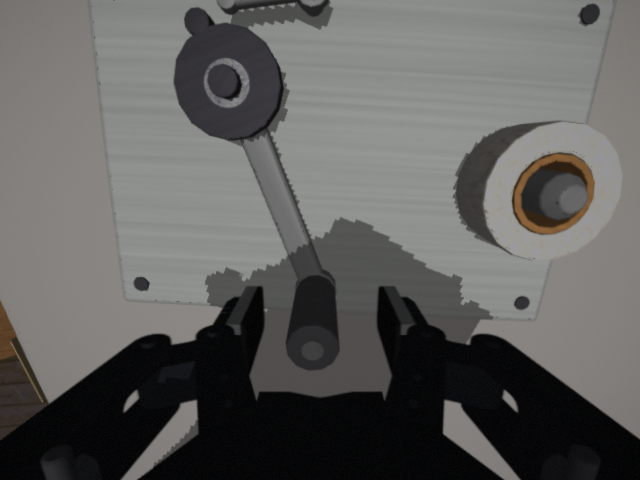

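The roller's top is at (313,345), between the pads. Closing on it.

Emit:
step_arm(
  motion=[
    [[0.6, 0, 0, 0, 0], [1, 0, 0, 0, 0], [1, 0, 0, 0, 0], [1, 0, 0, 0, 0]],
  ],
  squeeze=50,
)

```text
clock: 10.32
position: [0.5189, -0.1324, 0.035]
tcp_rot: [-0.005, 0.982, 0.189, -0.01]
wrist_force: [-0.7, 0.7, -0.6]
opening: 0.22
```

Opening 0.22 is about 19 mm, so the roller (20 mm) is pinched. Now swinging along its arc about the pivot, clockwise.

Emit:
step_arm(
  motion=[
    [[1, -0.0045, 0.006, 0, -4], [1, -0.0045, 0.006, 0, -4], [1, -0.0036, 0.0066, 0, -4]],
  ],
)

```text
clock: 10.7
position: [0.5087, -0.1187, 0.0352]
tcp_rot: [-0.0, 0.997, 0.08, -0.009]
wrist_force: [-0.7, -4.8, -2.2]
opening: 0.221
```

```bash
cat > th.py <<'E'
from h import *
st=arm.get_state(); p=st['position']; d=p[:2]-np.array([.5925,-.0675])
q=st['tcp_rot']; print('yaw',2*np.arctan2(q[2],q[1]))
th=np.pi+.725-(np.arctan2(d[1],d[0])%(2*np.pi)); F=st['wrist_force']; t=np.array([d[1],-d[0]])/np.linalg.norm(d)
print('clock',st['clock'],'theta',th,'r',np.linalg.norm(d),'Ft',F[:2]@t,'Fr',F[:2]@d/np.linalg.norm(d),'Fz',F[2],'open',st['opening'],p)
E
python3 th.py
```

```text
yaw 0.16106167150961917
clock 10.7 theta 0.17646885960823733 r 0.09819135546407343 Ft -3.7360115829898075 Fr 3.0796482637469538 Fz -2.2285193797153022 open 0.2205140051293129 [ 0.50871417 -0.11870035  0.03519879]
```

Emit:
step_arm(
  motion=[
    [[1, -0.005, 0.0065, 0, -3], [1, -0.0045, 0.0065, 0, -4], [1, -0.0035, 0.007, 0, -4]],
  ],
)

```text
clock: 11.08
position: [0.5012, -0.1042, 0.0354]
tcp_rot: [0.005, 1.0, -0.02, -0.004]
wrist_force: [5.1, -10.7, -8.1]
opening: 0.219
```

```bash
python3 th.py
```

```text
yaw -0.04034982709581126
clock 11.075 theta 0.3425275004674302 r 0.09844936295792729 Ft -11.79458045437926 Fr -0.7105789709676321 Fz -8.146101916757667 open 0.2191225849700087 [ 0.50116413 -0.10424282  0.03539235]
```

Emit:
step_arm(
  motion=[
    [[1, -0.0035, 0.008, -0.0005, -2], [1, -0.003, 0.0085, 0, -3], [1, -0.002, 0.0085, 0, -4]],
  ],
)

```text
clock: 11.45
position: [0.4983, -0.0976, 0.0358]
tcp_rot: [0.005, 0.996, -0.093, 0.003]
wrist_force: [21.7, 2.0, -20.5]
opening: 0.219
```

```bash
python3 th.py
```

```text
yaw -0.18704210549875772
clock 11.45 theta 0.41600169992697245 r 0.09892740207246362 Ft -4.734988791300431 Fr -21.245456845869246 Fz -20.47654090036634 open 0.2185177349437227 [ 0.49825793 -0.09758427  0.03578868]
```

Emit:
step_arm(
  motion=[
    [[1, 0, 0, 0, 0]],
  ],
)

```text
clock: 11.58
position: [0.4994, -0.0994, 0.0353]
tcp_rot: [0.006, 0.996, -0.094, 0.004]
wrist_force: [-0.4, -7.0, -8.4]
opening: 0.221
```

```bash
python3 th.py; python3 - <<'E'
from h import *
st=arm.get_state(); print(st['wrist_torque'],st['joint_positions'].round(3),st['tcp_rot'])
cv2.imwrite('pics/w9.png',optics.snapshot('wrist'))
cv2.imwrite('pics/s9.png',optics.snapshot('scene')); crop('pics/s9.png','pics/s9c.png',240,120,420,260,4)
E
```

```text
yaw -0.18760212697647477
clock 11.575 theta 0.39476935134019264 r 0.09837895767606043 Ft -6.5384604417550225 Fr 2.6359439264633537 Fz -8.365353708091625 open 0.22095710802744284 [ 0.4994367  -0.09940048  0.0353164 ]
[-1.08831217  0.4903553   0.00449459] [-0.189  0.307 -0.544  0.711 -0.012  3.14 ] [ 0.00621526  0.99557833 -0.09366116  0.00357096]
```

View pics/w9.png

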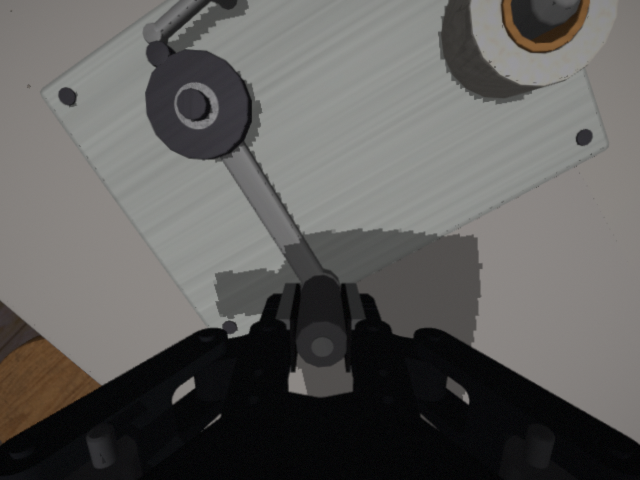

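View pics/s9c.png

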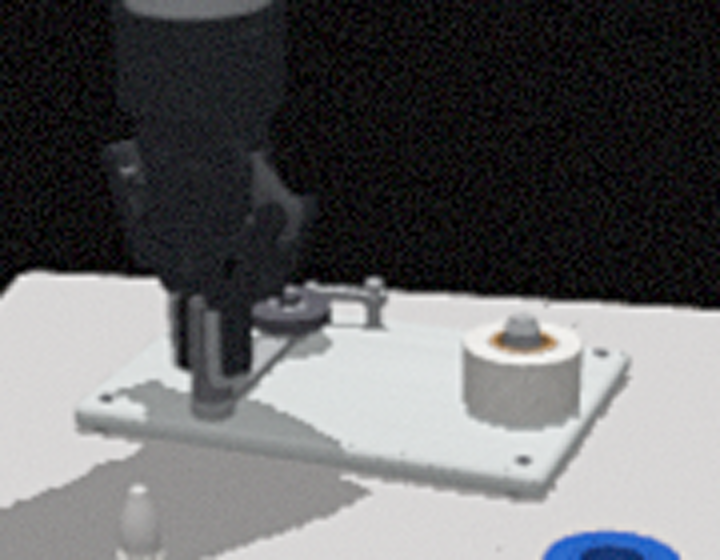

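```bash
python3 -c "
from h import *
st=arm.get_state();print(st['joint_positions'][5],st['qvel'])"
```

```text
3.140414670257274 [ 0.00096896  0.00035596  0.00307407  0.00154687 -0.00054967  0.0010521 ]
```

The wrist-view roller is still firmly in the pads at (322,345), but the last joint has reached its range end (3.14). My clockwise twist caused that. I'm turning back the other way, which also suits the pad direction for the push.

Emit:
step_arm(
  motion=[
    [[1, 0, 0.001, 0, 5], [1, 0, 0.001, 0, 6], [1, -0.001, 0.002, -0.001, 6]],
  ],
)

```text
clock: 12.05
position: [0.5, -0.1012, 0.0345]
tcp_rot: [0.011, 0.998, 0.057, 0.005]
wrist_force: [0.8, -6.3, 8.2]
opening: 0.215
```

```bash
python3 th.py;  python3 -c "
from h import *
st=arm.get_state();print(st['joint_positions'][5],st['wrist_torque'])"
```

```text
yaw 0.11410953385102154
clock 12.05 theta 0.3760173065877881 r 0.09847940626961865 Ft -6.2014882493155765 Fr 1.3561162521674799 Fz 8.236824750605322 open 0.21523165173094136 [ 0.49995683 -0.10117425  0.03449229]
2.8396724041163885 [-0.77165045  0.47604864 -0.07899354]
```

Emit:
step_arm(
  motion=[
    [[1, -0.0035, 0.009, 0.0005, 0], [1, -0.003, 0.009, 0, 0], [1, -0.0025, 0.009, 0, 0]],
  ],
)

```text
clock: 12.42
position: [0.4946, -0.0804, 0.0351]
tcp_rot: [0.017, 0.998, 0.055, 0.008]
wrist_force: [5.9, -6.6, -6.7]
opening: 0.22
```

```bash
python3 th.py;  python3 -c "
from h import *
st=arm.get_state();print(st['joint_positions'][5],st['wrist_torque'])"
```

```text
yaw 0.10936643801961864
clock 12.425 theta 0.5934979097752375 r 0.09873814651981135 Ft -7.328142237982186 Fr -4.974864847357233 Fz -6.6922443321845835 open 0.21992817163221692 [ 0.49461435 -0.08044688  0.03511279]
2.890347947657907 [-0.72078833 -0.40468816 -0.00337233]
```

Emit:
step_arm(
  motion=[
    [[1, -0.0007, 0.007, 0, 0], [1, -0.0003, 0.006, 0, 0], [1, 0, 0.003, 0, 0], [1, 0, 0, 0, 0]],
  ],
)

```text
clock: 12.92
position: [0.4937, -0.0699, 0.0348]
tcp_rot: [0.022, 0.998, 0.052, 0.007]
wrist_force: [1.1, -5.6, -0.0]
opening: 0.219
```

```bash
python3 th.py;  python3 -c "
from h import *
st=arm.get_state();print(st['joint_positions'][5],st['wrist_torque'])"
```

```text
yaw 0.10457025560055688
clock 12.925 theta 0.7005131841766579 r 0.09880387906419075 Ft -5.657506895150159 Fr -0.9933553263454967 Fz -0.04607833946880052 open 0.21943815720017926 [ 0.49372574 -0.06991915  0.03484949]
2.9230505125901796 [-0.03166621  0.51665117  0.0586845 ]
```

Emit:
step_arm(
  motion=[
    [[1, 0, 0.005, 0, 0], [1, 0, 0.004, 0, 0]],
  ],
)

```text
clock: 13.18
position: [0.4937, -0.0647, 0.0349]
tcp_rot: [0.025, 0.998, 0.05, 0.007]
wrist_force: [1.5, -8.5, -1.8]
opening: 0.222
```

```bash
python3 th.py;  python3 - <<'E'
from h import *
for i in range(4): st=arm.get_state(); im=optics.snapshot('wrist')
cv2.imwrite('pics/w10.png',im)
cv2.imwrite('pics/t10.png',optics.snapshot('top')); crop('pics/t10.png','pics/t10c.png',180,110,340,230,5)
cv2.imwrite('pics/s10.png',optics.snapshot('scene')); crop('pics/s10.png','pics/s10c.png',240,120,420,260,4)
E
python3 th.py
```

```text
yaw 0.10105137942032122
clock 13.175 theta 0.753503276113102 r 0.09885517906671011 Ft -8.42787924307731 Fr -1.7400070166149277 Fz -1.7949718849183576 open 0.22171872434315845 [ 0.49368498 -0.06468269  0.03490062]
yaw 0.10126657358098326
clock 13.475 theta 0.7540320328621202 r 0.09887501860186208 Ft -6.668870215834597 Fr -1.0088579360559313 Fz -1.1228034883890143 open 0.2235171070860231 [ 0.49366665 -0.06462986  0.03488773]
```

View pics/w10.png

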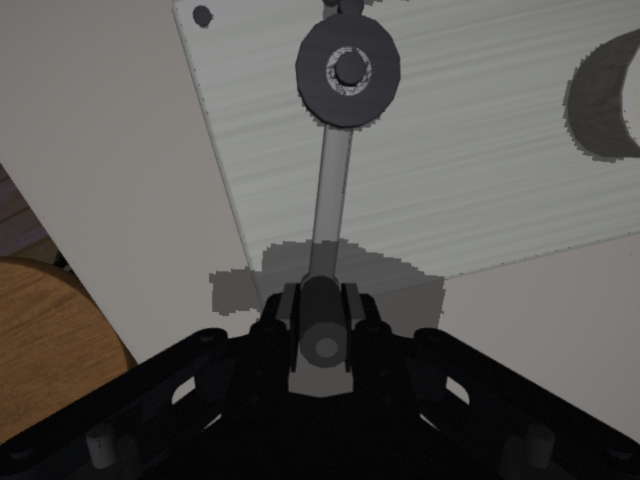

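View pics/t10c.png

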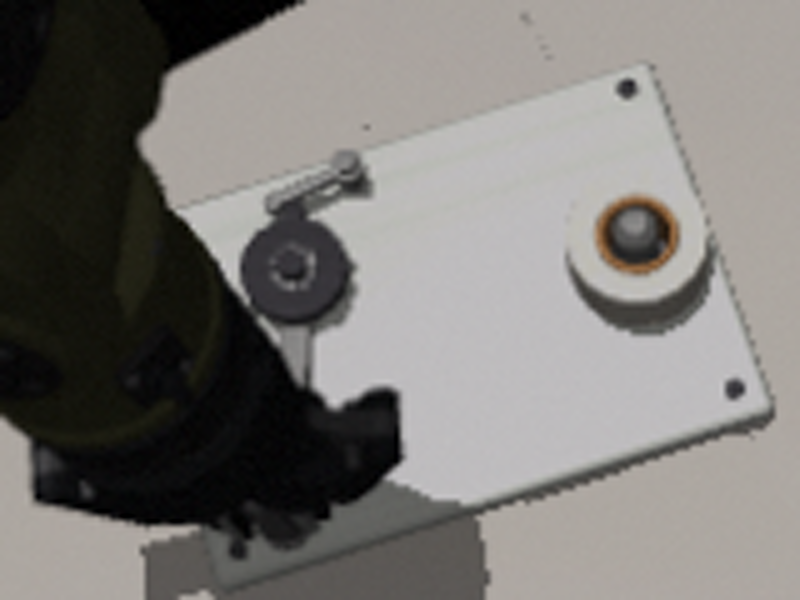

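View pics/s10c.png

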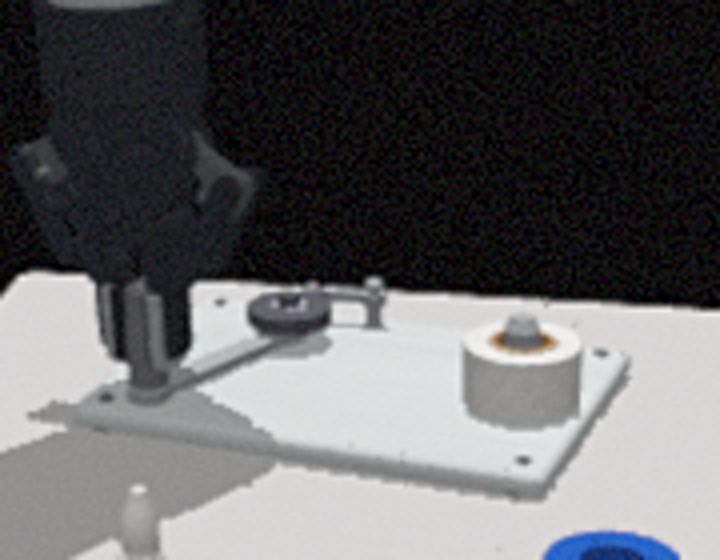

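```bash
python3 - <<'E'
from h import *
st=arm.get_state()
a=pix2w('wrist',338.5,135,.024,st);b=pix2w('wrist',323,265,.024,st);d=b-a
print(a,b,'theta',np.pi+.725-np.arctan2(d[1],d[0])%(2*np.pi))
p=pix2w('wrist',350,68,.032,st);print('piv',p); d=st['position']-p; print('theta tcp/piv',np.pi+.725-np.arctan2(d[1],d[0])%(2*np.pi))
a=cv2.imread('pics/top0.png').astype(int);b=cv2.imread('pics/t10.png').astype(int)
for n,(x0,y0,x1,y1) in dict(timer=(385,160,430,205),dropper=(295,280,318,300),small=(335,320,366,350),blue=(360,210,400,248)).items(): print(n,abs(a-b)[y0:y1,x0:x1].mean().round(2))
E
```

```text
[ 0.56864483 -0.0662111   0.024     ] [ 0.50721428 -0.06561776  0.024     ] theta 0.7346583492183236
piv [ 0.59454108 -0.06711986  0.032     ]
theta tcp/piv 0.7496791699946526
timer 7.96
dropper 8.14
small 8.79
blue 6.84
```

```bash
python3 - <<'E'
from h import *
a=cv2.imread('pics/top0.png',0);b=cv2.imread('pics/t10.png',0)
for n,(x0,y0,x1,y1) in dict(timer=(385,160,430,205),dropper=(297,281,317,299)).items():
    r=cv2.matchTemplate(b[y0-10:y1+10,x0-10:x1+10],a[y0:y1,x0:x1],cv2.TM_CCOEFF_NORMED); print(n,cv2.minMaxLoc(r)[1],cv2.minMaxLoc(r)[3])
st=arm.get_state(); print(st['clock'],st['joint_positions'][5],st['wrist_force'])
print(arm.finish_job())
E
```

```text
timer 0.9993727207183838 (10, 10)
dropper 0.9995514154434204 (10, 10)
13.475 2.941174356847144 [ 0.81484914 -6.69534504 -1.12280349]
the job is handed in; nothing more can be done
None
```

I hung the large white reel on the spindle and let go of it. I then pinched the roller from above, swung the tensioner past its click, and handed the job in at 13.5 s with the fingers still holding it there.

**Last checks:**
- **Reel:** it lies flat on its seat, with the spindle tip showing centred in its hole in all views.
- **Tensioner:** the angle is about 0.75 rad from the tool's position and 0.73 rad from the arm seen in the wrist picture. It held steady for 0.3 s with about 7 N on the roller. Fully past the click is 0.65.
- **Timer and dropper bottle:** both are at the same pixels in the top view as before the job.

**What went wrong:** partway through the push, the twist I had added ran the last joint to 3.1404, at the end of its range, which is listed as 3.14. I turned it back at once and carried on, and it ended at 2.94. The wrist force I read then was at most about 30 N. The tool also ended tilted by about 3°, which did not affect the grip on the roller.

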